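Stow the coffee things under the divider flap of an over-door rack

ROBOT

A 6-joint arm with a two-finger parallel gripper is mounted at the origin on the work surface. World frame = base frame: x ahead of the robot, y to its left, z up, the work surface at z = 0. Lengths are in m, angles in rad, forces in N, time in s.
With the tool pointing down it reaches from about 0.25 to 0.775 m from the base axis. Payload 4 kg.
Tool frame: the origin (TCP) lies midway between the tips of the shut fingers; the grasp point (between the pads) lies robot.grip_point_offset behind it (robot.grip_point_offset is the distance from the TCP to the grasp point, in m); z points along the fingers, x is the direction in which the jaws open and shut, and the axes are right-handed (so a half turn about z gives the same grasp; the last joint's range is limited). The gripper opens to 94 mm and grips with 3 to 60 N. Pads are 16 mm wide; open, the fingers measure 119 mm over their backs; the gripper's body (75 mm by 177 mm) begins 78 mm behind the grasp point.
Start: joints at [-1.231, 0.087, 1.371, -0, 1.684, -0.103], TCP at [0.236, -0.497, 0.206] pointing down, gripper open.
Joint ranges: [-3.1, 3.1], [-0.76, 2.03], [0.27, 2.55], [-1.08, 4.22], [0.17, 2.65], [-2.57, 2.57]. Speed limits (rad/s): [2.79, 2.79, 3.14, 3.14, 3.14, 3.14].

INTERFACE

Orientations are given as [roll, pitch, yaw] about the fixed x, y, z axes, in that order (R = Rz(yaw) Ry(pitch) Rx(roll)).
In Python, from bench import robot, optics, finder gives the robot as it stands. The module is installed in compiled form; this text tells all that it offers.
- The arm moves only by the tool arm_command, never from a script. Its argument "plan" is a list of rows, each a list of 5 numbers: the opening, from 0 (shut) to 1 (fully open), then the shift along the world's x, y, z in m, then the turn about the world's z in degrees. A call has 1 to 10 rows; each row is the pose to reach, as a shift and turn from the pose commanded when the call began; what a row does not reach only later rows make up. A row lasts 1/8 s, in which the tool goes at most 62.5 mm and 10.7 degrees, less where a joint would pass 70% of its speed; a pose out of reach is approached as far as the arm can. A call with a gripper value outside its range is refused whole. The fingers move at their own pace and stop on an object; the grip force is fixed at half the most. Time passes only in rows, so rows that repeat a pose let the fingers close. It gives the time, the measured TCP pose, the force and the opening at its end, in the units of the state.
- robot.get_obs(): the state, without advancing time (a new reading comes with each control period).
- optics.snapshot(name): name is "side" or "top"; returns a dict with "image" (420x560x3 uint8, red, green, blue), "fx", "fy", "cx", "cy" (pixels), "dist" ([k1, k2, p1, p2, k3] as OpenCV has them; the pictures are not rectified), "position" and "rotation" of the camera in the world. Camera axes: x right, y down, z forward; pixel columns grow to the right and rows downward; lengths in m; the calibration is good to about 2 mm. A picture is of the moment at which its call begins. There is no depth.
- robot.close_job(): hands the job in, once; it reports no verdict.
Trained networks look in the newest picture that a camera, given by its name, has taken for a name from the list of things; names that differ only in an ending like _2 or _b are one class to them, and where a whole thing is asked for, a point or a joint stands for the part that bears it (a point fixed in the world has none). Each returns a list of dicts, best first, with "p" (0 to 1); they miss things now and then, are a little off and sometimes report something else, mostly with a low value. They report only what shows in the picture. A call takes as long as a camera call. They do not tell look-alikes from the thing itself.
- finder.masks_of(label, camera): "pixels" (420x560 bool, what is visible of it) and "extent" ([left, top, right, bottom] in pixels, round what is visible of it).
The state is a dict: "time": time; "joint_positions": joint angles; "qvel": joint speeds; "joint_torque": joint torques, N m; "tool_pos": TCP position; "ee_rot": TCP orientation; "wrist_force": force on the tool from outside, world axes, zero at the start; "wrist_torque": the same for the moment, N m; "width": finger opening in m.
Only numpy, scipy, OpenCV 4.12 (cv2) and the standard library are available. Lean on these libraries where they do the work, as an engineer would, in place of code of your own. Each camera call takes 0.05 s, during which the arm holds its last target.

TASK

Tip up the divider flap of the over-door rack so that the tier below it is open, stand the lidded pot and the stack of two cups upright on that lower tier next to the coffee jar, and fold the flap down shut over them. Keep the lid on the pot and the cups stacked, set them down gently rather than dropping them, and leave the jar and the flask, clock and spoon on the table where they are.

Things in the scene. Friction and masses are not known exactly. Their poses are not given: they have to be found in the camera images.
- rack: White plastic over-door rack, fixed. Its top pocket is a trough with level floor, the lower tier. Origin: centre of the floor's upper face, 20 mm above the work surface; x away from the robot, y along the rack, z up. Inside: x -65 to 65 mm, y -190 to 190. Front and end walls 4 mm thick, tops 95 mm over the floor; back panel to 105 mm. The work surface ends up to 60 mm in front of the trough.
- door_top (a point): Point on the top edge of the white half-height door behind the rack, mid-thickness, level with the rack's middle: x 96, y 0, z 105 mm in the rack's frame. The door is fixed, more or less ajar, parallel to the rack's back; leaf 35 mm thick (x 78 to 114 mm in the rack's frame). The rack hangs on it by two steel hooks that reach 119 mm over the trough floor, at y 130 and -130.
- flap (a joint): Divider flap, the ceiling of the lower tier: slotted white plate, 164 mm from hinge to front edge, 376 mm long, 6 mm thick, 140 g. 0 rad = level and shut, grows as the front edge is lifted, 1.57 = upright, stop at 1.62. Stiff hinge (friction 0.17 Nm, about 2 N at the front edge lifts it): it stays at any angle it is left. Starts at 0 to 0.2 rad. Nothing lies on it.
- flap_hinge (a point): Middle of the flap's hinge line, at mid-thickness of the plate: x 62, y 0, z 100 mm in the rack's frame; the line runs along the rack's y axis.
- flap_lip (a point): Middle of the flap's front edge, 164 mm from the hinge; a rounded bead of 9 mm. Moves with the flap. Shut, this lip overhangs the outer face of the front wall by 33 mm and can be pushed up from below there. The front 62 mm of the plate is solid, behind that slots 10 mm wide run from front to back.
- jar: Closed glass coffee jar with a dark metal screw cap, 68 mm diameter, 84 mm tall, 320 g, standing on the lower tier anywhere along it; it stays there. Origin: centre of its underside.
- pot: Small white ceramic pot on the table, straight sides, 64 mm outer diameter, 52 mm tall (74 mm with its lid's knob), about 200 g. Origin: centre of its underside, z up. Two loop lugs stand out along its own +y and -y axes to 48 mm from the centre, 24 to 46 mm above its foot; the sides along its x axis are clear for gripping. On the table the lugs point within 40 degrees of straight to and from the robot.
- pot_lid: The pot's loose lid: disc of 62 mm diameter, 5 mm thick, knob up to 22 mm above the disc's underside, and a 49 mm plug that sits 6 mm deep in the pot's 56 mm mouth. 60 g. Origin: centre of the disc's underside, 52 mm above the pot's foot when on.
- cup_low: Lower of the stack of two green stacking cups without handles, on the table: belly 65 mm in diameter with straight sides 8 to 34 mm above the table, drawing in to a rim of 54 mm at 50 mm; foot 50 mm in diameter and 8 mm high; 140 g. Lift the stack by this cup. Origin: centre of its underside, z up.
- cup_top: Upper cup of the stack, same shape but slimmer, 57 mm in diameter, 50 mm tall, 100 g; its 42 mm foot sits loosely in the 48 mm mouth of the lower cup, its shoulder on the rim; origin (centre of its underside) 42 mm above that of the lower cup. The stack is 92 mm tall; the shut flap leaves 97 mm.
- flask: Bystander: steel vacuum flask with a black cap, standing on the table, 60 mm diameter, 165 mm tall. Origin: centre of its underside.
- clock: Bystander: bedside clock on the table, wooden block 42 x 85 x 84 mm (x, y, z), button on top to 89 mm. Origin: centre of its underside; its face looks to its -x.
- spoon: Bystander: aluminium spoon lying on the table, 155 mm long along its own x axis (handle end at -86 mm, round bowl of 40 mm centred at 50 mm), 10 mm high. Origin: on the table under the handle, near mid-length.
There are look-alikes about, which are no part of the job. What is shaped like the pot_lid but brown or red is not meant.

How it is judged:
On the way, in this order (a step that is already met when the one before it is completed fails the run):
1. the flap is tipped up, at least 1.2 rad from shut (value of joint flap above 1.2 rad), for 0.2 s.
2. pot with its lid and stack of cups both stand on the lower tier (x of pot in the frame of rack between -0.065 and 0.065 m and y of pot in the frame of rack between -0.19 and 0.19 m and z of pot in the frame of rack between -0.01 and 0.006 m and angle between each of pot, cup_low's own z axis and vertical below 0.12 rad and linear speed of each of pot, cup_low below 0.05 m/s and horizontal distance between pot_lid and pot below 0.006 m and z of pot_lid in the frame of pot between 0.047 and 0.056 m and angle between each of pot_lid, cup_top's own z axis and vertical below 0.15 rad and x of cup_low in the frame of rack between -0.065 and 0.065 m and y of cup_low in the frame of rack between -0.19 and 0.19 m and z of cup_low in the frame of rack between -0.01 and 0.006 m and horizontal distance between cup_top and cup_low below 0.006 m and z of cup_top in the frame of cup_low between 0.038 and 0.046 m), for 0.2 s.
At the end, for the whole second after the job is handed in: Flap shut (within 0.06 rad); pot and lower cup at rest on the trough floor (origin inside the trough, under 6 mm up, tilt under 0.12 rad), lid and upper cup still seated (6 mm sideways, about 4 mm in height, tilt under 0.15 rad); jar upright on the lower tier (all of step 2 and value of joint flap between -0.06 and 0.06 rad and x of jar in the frame of rack between -0.065 and 0.065 m and y of jar in the frame of rack between -0.19 and 0.19 m and z of jar in the frame of rack between -0.01 and 0.006 m and angle between jar's own z axis and vertical below 0.12 rad and linear speed of jar below 0.05 m/s); the robot touches nothing.
It fails at once if the jar is pushed more than 40 mm or tipped over (distance of jar from where it was at the start of the episode above 0.04 m or angle between jar's own z axis and vertical above 0.35 rad).
It fails at once if flask, clock or spoon is moved more than 40 mm, or flask or clock tipped (distance of any of flask, clock, spoon from where it was at the start of the episode above 0.04 m or angle between any of flask, clock's own z axis and vertical above 0.35 rad).
It fails at once if the pot or the cups are dropped into the trough (faster than 0.6 m/s within 25 mm of its floor) ((x of pot in the frame of rack between -0.065 and 0.065 m and y of pot in the frame of rack between -0.19 and 0.19 m and z of pot in the frame of rack between -0.01 and 0.025 m and linear speed of pot above 0.6 m/s) or (x of cup_low in the frame of rack between -0.065 and 0.065 m and y of cup_low in the frame of rack between -0.19 and 0.19 m and z of cup_low in the frame of rack between -0.01 and 0.025 m and linear speed of cup_low above 0.6 m/s)).
It fails at once if the lid leaves the pot or the upper cup leaves the lower one (distance between pot_lid and pot above 0.08 m or distance between cup_top and cup_low above 0.07 m).
It also fails if it takes over 72 s, if anything falls off the work surface, if the arm or the gripper's body presses on something with over 40 N, if the wrist force passes 120 N, or if a joint passes its speed limit or range.

## Working session

There is one attempt and no reset: what is moved stays moved. The work goes in short steps, Python scripts to look and compute and a tool call to move; the robot and the scene stay as the last step left them, time stands still between calls to the robot, and variables do not carry over. Pictures are saved under pics/ and viewed, and the job is handed in when it is done.

Besides the shell and the picture viewer there is one more tool, called after ">>>" as a command line: name --pt "numbers of a row" for each row, then --argument value for the rest. arm_command: Moves the arm, as the interface text tells. Its arguments: {"type":"object","properties":{"plan":{"type":"array","items":{"type":"array","items":{"type":"number"}}}},"required":["plan"]}

```bash
mkdir -p pics; cat > s0.py <<'E'
from bench import robot, optics, finder
import cv2, pickle, numpy as np
o=robot.get_obs()
print(o); print(getattr(robot,'grip_point_offset',None))
for n in ['side','top']:
    s=optics.snapshot(n)
    cv2.imwrite(f'pics/{n}0.png',s['image'][:,:,::-1])
    print(n,{k:np.round(v,4).tolist() for k,v in s.items() if k!='image'})
    pickle.dump(s,open(f'{n}0.pkl','wb'))
E
python3 s0.py
```

```text
{'time': 0.0, 'joint_positions': array([-1.23113591e+00,  8.79382301e-02,  1.37222412e+00, -3.39250811e-05,
        1.68358421e+00, -1.03103112e-01]), 'qvel': array([-0.0015609 , -0.00117917, -0.00061227, -0.00061452,  0.00022966,
        0.00032712]), 'joint_torque': array([ 3.78036329e-04, -3.40188360e+01, -3.02423215e+01,  7.18441070e-02,
        3.29961022e-02, -1.64712187e-04]), 'tool_pos': array([ 0.23544445, -0.49646231,  0.20432862]), 'ee_rot': array([-3.14140451e+00,  2.14593604e-03, -1.12803638e+00]), 'wrist_force': array([-0.54912583,  0.37957318,  0.15445647]), 'wrist_torque': array([ 0.03576142, -0.01876649,  0.00731023]), 'width': 0.09433962753326941}
0.0188
side {'fx': 423.8528, 'fy': 423.8528, 'cx': 277.2477, 'cy': 203.7831, 'dist': [-0.0344, 0.0, 0.0, 0.0, 0.0], 'position': [-0.0323, 0.6932, 0.6915], 'rotation': [-2.1841, 0.0245, -2.4307]}
top {'fx': 399.5524, 'fy': 399.5524, 'cx': 276.0888, 'cy': 219.6684, 'dist': [-0.055, 0.0, 0.0, 0.0, 0.0], 'position': [0.3926, 0.0489, 0.9614], 'rotation': [-2.9831, -0.0089, -1.5938]}
```

View pics/side0.png

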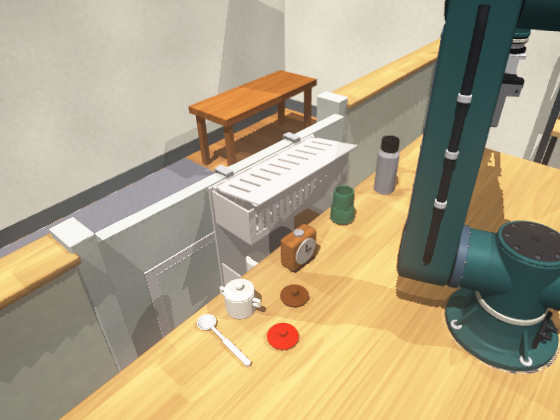

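View pics/top0.png

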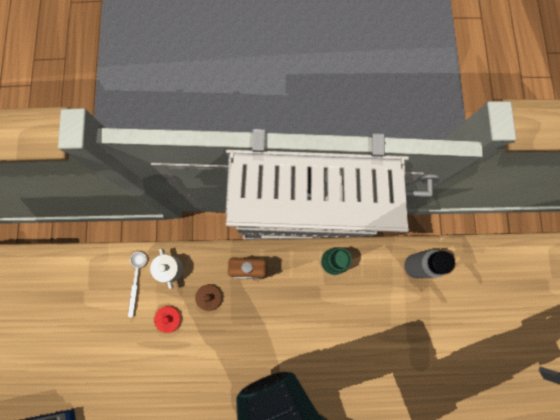

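```bash
cat > h.py <<'E'
import numpy as np, cv2, pickle
from scipy.spatial.transform import Rotation as Rt
def cam(s):
    R=Rt.from_euler('xyz',s['rotation']).as_matrix() if np.ndim(s['rotation'])==1 else np.array(s['rotation'])
    K=np.array([[s['fx'],0,s['cx']],[0,s['fy'],s['cy']],[0,0,1]])
    return K,np.array(s['dist'],float),R,np.array(s['position'])
def proj(s,P):
    K,d,R,p=cam(s)
    P=np.atleast_2d(np.asarray(P,float))
    return cv2.projectPoints(P.reshape(-1,1,3),cv2.Rodrigues(R.T)[0],-R.T@p,K,d)[0].reshape(-1,2)
def ray(s,uv):
    K,d,R,p=cam(s)
    n=cv2.undistortPoints(np.array(uv,float).reshape(-1,1,2),K,d).reshape(-1,2)
    return p,np.c_[n,np.ones(len(n))]@R.T
def onz(s,uv,z):
    p,D=ray(s,uv); return p+D*((z-p[2])/D[:,2])[:,None]
def rackpt(P,pose):
    x,y,a=pose; P=np.atleast_2d(P); c,s=np.cos(a),np.sin(a)
    return np.c_[x+c*P[:,0]-s*P[:,1], y+s*P[:,0]+c*P[:,1], P[:,2]+0.02]
def flapP(d,y,off,a): # d from hinge toward front, off above midplane
    return [0.062-d*np.cos(a)+off*np.sin(a)*1, y, 0.100+d*np.sin(a)+off*np.cos(a)]
E
cat > s1.py <<'E'
from bench import finder,optics
from h import *
import sys
r={}
for n in ['side','top']:
    s=optics.snapshot(n); pickle.dump(s,open(f'{n}0.pkl','wb'))
    for l in ['rack','flap','jar','pot','pot_lid','cup_low','cup_top','flask','clock','spoon']:
        m=finder.masks_of(l,n); r[n,l]=m
        print(n,l,[(round(float(q['p']),2),[int(v) for v in q['extent']],int(q['pixels'].sum())) for q in m])
    im=s['image'][:,:,::-1]
    c = im[130:250,215:425] if n=='top' else im[110:260,195:370]
    cv2.imwrite(f'pics/{n}_rack.png',cv2.resize(c,None,fx=3.8 if n=='top' else 4,fy=3.8 if n=='top' else 4,interpolation=cv2.INTER_CUBIC))
pickle.dump(r,open('m0.pkl','wb'))
E
python3 s1.py
```

```text
side rack [(0.73, [208, 133, 359, 287], 11750)]
side flap [(0.82, [215, 136, 355, 206], 4024)]
side jar []
side pot [(0.61, [220, 286, 259, 318], 610), (0.49, [373, 137, 399, 194], 1142)]
side pot_lid [(0.89, [225, 279, 255, 302], 539), (0.83, [280, 283, 309, 307], 508)]
side cup_low [(0.6, [334, 207, 352, 223], 295)]
side cup_top [(0.91, [332, 187, 358, 213], 531)]
side flask [(0.9, [373, 136, 399, 191], 1108)]
side clock [(0.58, [277, 224, 315, 271], 1346), (0.27, [372, 134, 395, 194], 1133)]
side spoon [(0.75, [195, 312, 250, 365], 546)]
top rack [(0.94, [226, 130, 408, 241], 15387)]
top flap [(0.8, [226, 153, 408, 232], 11507)]
top jar []
top pot [(0.62, [159, 249, 182, 288], 179)]
top pot_lid [(0.85, [194, 285, 218, 310], 566), (0.77, [152, 307, 181, 334], 520), (0.58, [152, 253, 179, 284], 581), (0.34, [403, 250, 454, 279], 1182)]
top cup_low []
top cup_top [(0.92, [323, 246, 351, 272], 501)]
top flask [(0.85, [402, 250, 455, 279], 1197)]
top clock [(0.6, [228, 258, 268, 279], 762), (0.54, [225, 130, 410, 240], 14999)]
top spoon [(0.75, [126, 250, 145, 320], 430), (0.56, [154, 252, 178, 282], 620)]
```

View pics/top_rack.png

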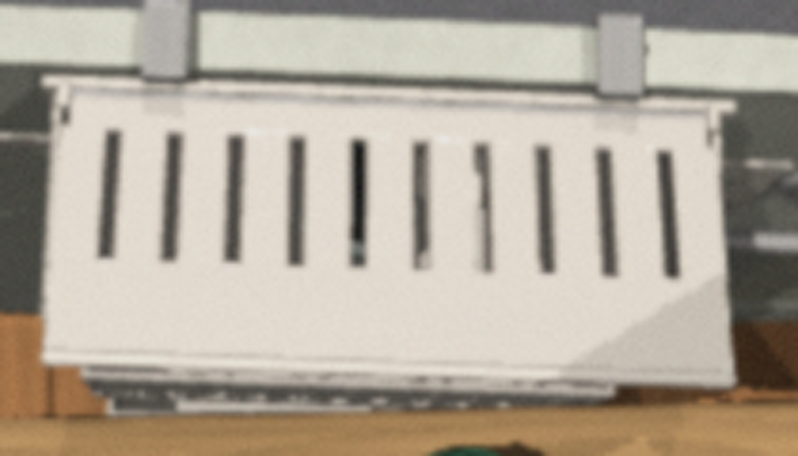

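View pics/side_rack.png

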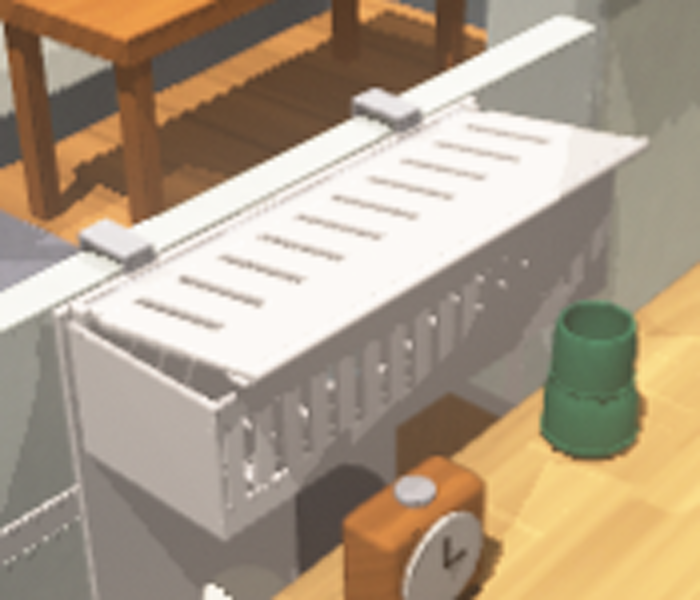

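```bash
cat > fit.py <<'E'
from h import *
from scipy.optimize import least_squares
T=pickle.load(open('top0.pkl','rb')); S=pickle.load(open('side0.pkl','rb'))
t=lambda u,v:(u/3.8+215-.4,v/3.8+130-.4); q=lambda u,v:(u/4+195-.4,v/4+110-.4)
def model(p):
    a=p[3]
    F=lambda d,y,o:rackpt(flapP(d,y,o,a),p[:3])[0]
    W=lambda *c:rackpt(c,p[:3])[0]
    top=[(F(.1685,.188,0),t(43,361)),(F(.1685,-.188,0),t(735,384)),(W(.068,.194,.105),t(42,78)),(W(.068,-.194,.105),t(735,102)),
      (W(.096,.13,.119),t(166,38)),(W(.096,-.13,.119),t(621,53))]
    side=[(F(.1685,.188,0),q(245,384)),(F(.1685,-.188,0),q(647,145)),(W(-.069,.194,.095),q(218,407)),(W(.068,.194,.105),q(64,306)),(W(.068,-.194,.105),q(470,99)),(W(.096,.13,.119),q(117,238)),(W(.096,-.13,.119),q(387,104))]
    return top,side
def res(p,full=False):
    top,side=model(p)
    r=np.r_[proj(T,[x[0] for x in top])-np.array([x[1] for x in top]),proj(S,[x[0] for x in side])-np.array([x[1] for x in side])]
    return r if full else r.ravel()
f=least_squares(res,[.55,-.05,0,.1],loss='soft_l1')
print(f.x); print(np.round(res(f.x,True),1))
E
python3 fit.py
cat > obj.py <<'E'
from h import *
T=pickle.load(open('top0.pkl','rb')); S=pickle.load(open('side0.pkl','rb'))
im=T['image'][:,:,::-1][235:345,115:225]; cv2.imwrite('pics/t_pot.png',cv2.resize(im,None,fx=5,fy=5,interpolation=cv2.INTER_CUBIC))
im=S['image'][:,:,::-1][265:375,185:325]; cv2.imwrite('pics/s_pot.png',cv2.resize(im,None,fx=5,fy=5,interpolation=cv2.INTER_CUBIC))
a=cv2.resize(T['image'][:,:,::-1][235:290,310:370],None,fx=6,fy=6,interpolation=cv2.INTER_CUBIC)
b=cv2.resize(S['image'][:,:,::-1][180:235,320:370],None,fx=6,fy=6,interpolation=cv2.INTER_CUBIC)
cv2.imwrite('pics/cups.png',np.hstack([a,b]))
E
python3 obj.py
```

```text
[ 0.60281279 -0.05120924 -0.05775685  0.16958964]
[[-0.2  2.2]
 [-0.3  2.6]
 [ 2.9  0.1]
 [-2.7  0.5]
 [-0.1 -2.9]
 [-0.  -2.2]
 [ 4.3 -1.3]
 [ 2.2 -0.2]
 [-0.7  0. ]
 [ 0.1  0.2]
 [-0.3  0. ]
 [-1.1 -1.2]
 [-0.8 -1.1]]
```

View pics/t_pot.png

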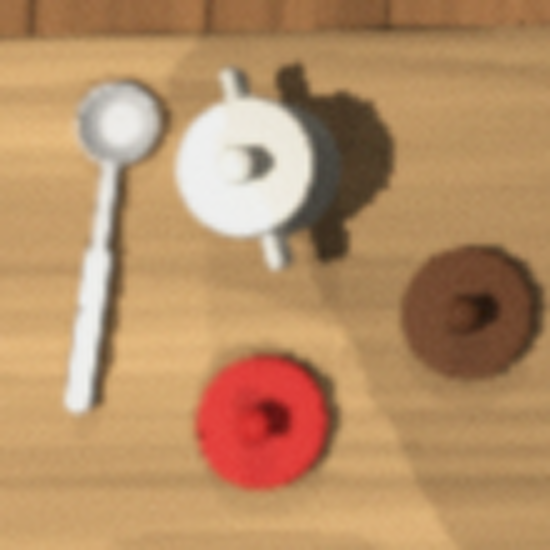

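View pics/s_pot.png

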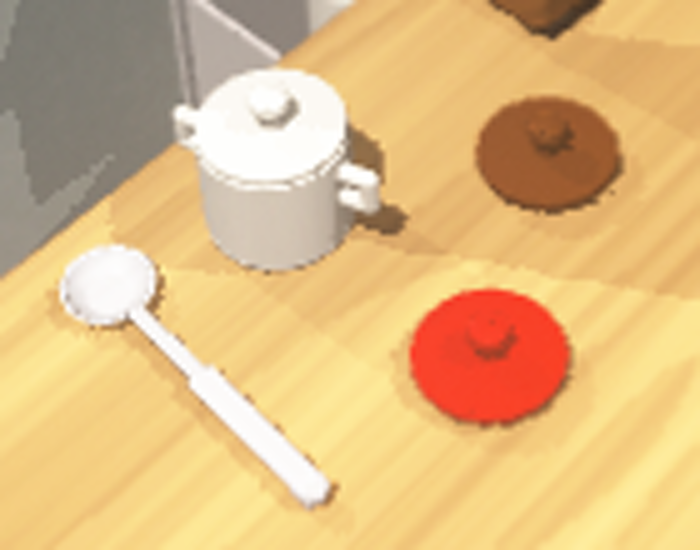

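View pics/cups.png

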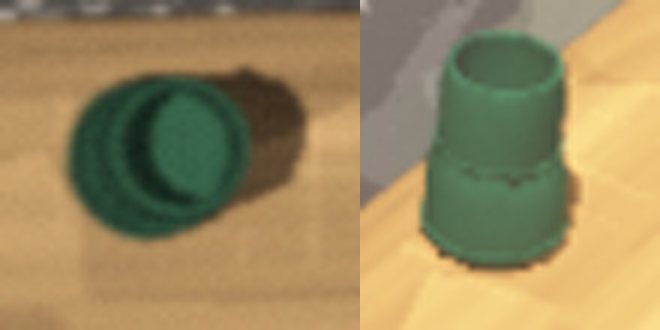

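```bash
sed -i 's/\.194,\.105/p[4],.105/g; s/(\.068,/(p[6],/g; s/-p\[4\]/-p[4]/g; s/W(\.096,/W(p[5],/g; s/,\.1\],loss/,.1,.196,.09,.068],loss/; s/W(\.068/W(p[6]/g' fit.py; python3 fit.py
cat > ov.py <<'E'
from h import *
import sys
# overlay of rack model
def overlay(s,pose,a,name,box,k):
    im=s['image'][:,:,::-1].copy(); x0,y0,x1,y1=box
    im=cv2.resize(im[y0:y1,x0:x1],None,fx=k,fy=k,interpolation=cv2.INTER_CUBIC)
    def line(P,c):
        uv=(proj(s,rackpt(P,pose))-[x0,y0]+.5)*k
        cv2.polylines(im,[np.int32(uv)],True,c,1)
    line([(-.069,.194,.095),(-.069,-.194,.095),(.069,-.194,.095),(.069,.194,.095)],(0,0,255))
    line([(-.069,.194,0),(-.069,-.194,0),(.069,-.194,0),(.069,.194,0)],(0,128,255))
    line([flapP(0,.188,.003,a),flapP(0,-.188,.003,a),flapP(.1685,-.188,0,a),flapP(.1685,.188,0,a)],(255,0,0))
    cv2.imwrite(name,im)
if __name__=='__main__':
    p=[float(v) for v in sys.argv[1:5]]
    T=pickle.load(open('top0.pkl','rb')); S=pickle.load(open('side0.pkl','rb'))
    overlay(T,p[:3],p[3],'pics/ov_t%s.png'%sys.argv[5],(215,130,425,250),3.8)
    overlay(S,p[:3],p[3],'pics/ov_s%s.png'%sys.argv[5],(195,110,370,260),4)
E
```

```text
[ 0.60867173 -0.05159053 -0.05326341  0.14824724  0.19876968  0.08454238
  0.06257721]
[[ 0.3  0.3]
 [-0.7 -0.1]
 [ 0.6  0.2]
 [-0.7  0. ]
 [-0.4 -0.2]
 [-0.2 -0. ]
 [ 3.1 -0.9]
 [ 0.3  0.2]
 [-2.1 -0.9]
 [-1.3  1.1]
 [ 0.3 -0.6]
 [ 0.3 -0.4]
 [ 0.4 -0.6]]
```

```bash
python3 ov.py 0.6087 -0.0516 -0.0533 0.148 1
```

```text
(no output)
```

View pics/ov_t1.png

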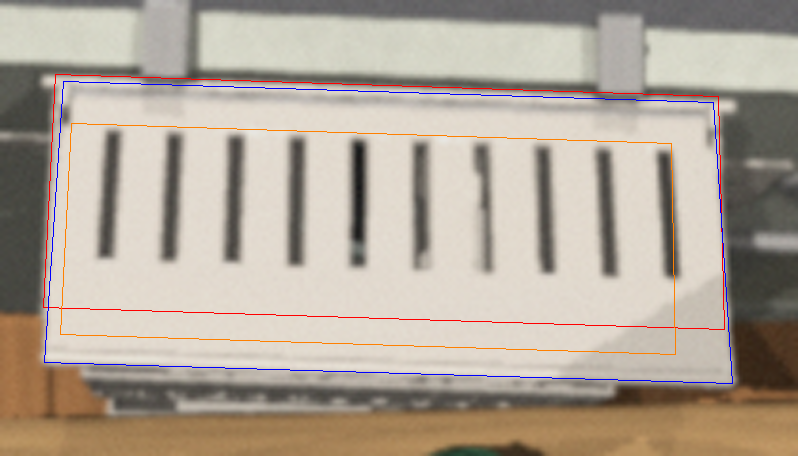

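View pics/ov_s1.png

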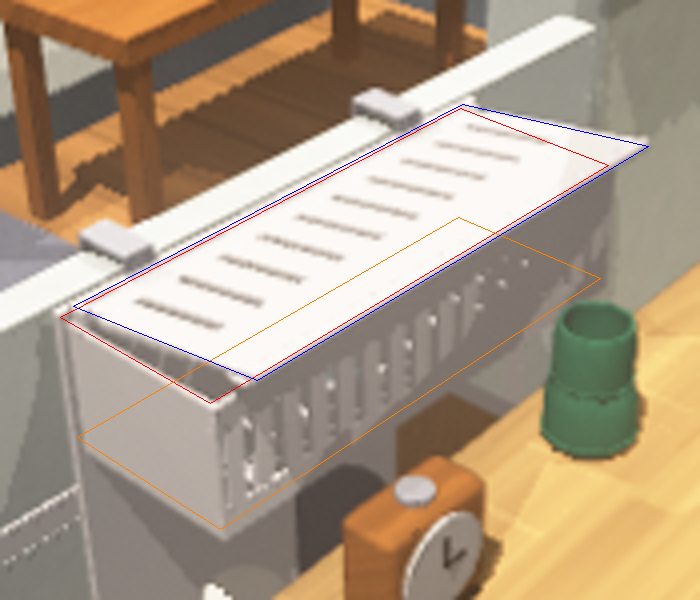

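```bash
cat > s2.py <<'E'
from h import *
T=pickle.load(open('top0.pkl','rb')); S=pickle.load(open('side0.pkl','rb'))
t=lambda u,v:(u/5+115-.4,v/5+235-.4); q=lambda u,v:(u/5+185-.4,v/5+265-.4)
ct=lambda u,v:(u/6+310-.4,v/6+235-.4); cs=lambda u,v:((u-360)/6+320-.4,v/6+180-.4)
print('lid disc top', onz(T,[t(245,167)],.057), 'side disc', onz(S,[q(271,126)],.056))
print('knob', onz(T,[t(238,163)],.072), onz(S,[q(269,102)],.072))
print('lugs',onz(T,[t(232,83),t(277,256)],.046), 'side', onz(S,[q(183,122),q(365,185)],.040))
L=onz(T,[t(232,83),t(277,256)],.046); d=L[0]-L[1]; print('lug dir deg',np.degrees(np.arctan2(d[1],d[0])),np.hypot(*d[:2]))
print('cup rim', onz(T,[ct(190,140)],.092), onz(S,[cs(507,60)],.092))
m=pickle.load(open('m0.pkl','rb'))
print('clock top',onz(T,[(248,267)],.085),'flask cap',onz(T,[(440,262)],.165))
print('spoon',onz(T,[(139,260),(131,315)],.008))
P=lambda x,y:[ (x+ r*np.cos(a), y+r*np.sin(a), z) for z,r in ((0,.025),(.008,.0325),(.034,.0325),(.092,.025)) for a in np.linspace(0,6.3,40)]
print('table edge',onz(T,[(150,240),(300,240),(400,241),(460,240)],0))
E
python3 s2.py
```

```text
lid disc top [[0.43211612 0.29360837 0.057     ]] side disc [[0.4316161  0.29794055 0.056     ]]
knob [[0.43328699 0.29270502 0.072     ]] [[0.42978492 0.29915366 0.072     ]]
lugs [[0.47111498 0.30329655 0.046     ]
 [0.39212797 0.2813101  0.046     ]] side [[0.47339253 0.30988744 0.04      ]
 [0.39107345 0.28667174 0.04      ]]
lug dir deg 15.55481994975282 0.08198994839560098
cup rim [[ 0.44394107 -0.10203748  0.092     ]] [[ 0.44200886 -0.09809686  0.092     ]]
clock top [[0.4293087  0.10149592 0.085     ]] flask cap [[ 0.4263589  -0.28891399  0.165     ]]
spoon [[0.45436485 0.36636194 0.008     ]
 [0.32587797 0.38213864 0.008     ]]
table edge [[ 0.50276984  0.34348411  0.        ]
 [ 0.49500997 -0.01991659  0.        ]
 [ 0.48691904 -0.26382795  0.        ]
 [ 0.48572331 -0.41378026  0.        ]]
```

>>> arm_command --pt "0 0.01 0.02 0.01 -2" --pt "0 0.032 0.065 0.01 -5" --pt "0 0.056 0.112 0.01 -8" --pt "0 0.08 0.16 0.01 -12" --pt "0 0.104 0.208 0.01 -16" --pt "0 0.128 0.256 0.01 -20" --pt "0 0.152 0.304 0.01 -24" --pt "0 0.176 0.352 0.01 -27" --pt "0 0.2 0.4 0.01 -28.4" --pt "0 0.22 0.445 0 -28.4"

```text
time: 2.45
tool_pos: [0.4569, -0.0503, 0.2065]
ee_rot: [-3.139, -0.001, -1.623]
wrist_force: [0.5, 0.4, 0.8]
width: 0.0006
```

>>> arm_command --pt "0 0 0 -0.03 0" --pt "0 0 0 -0.065 0" --pt "0 0.008 0 -0.086 0" --pt "0 0.02 0 -0.086 0" --pt "0 0.028 0 -0.086 0" --pt "0 0.032 0 -0.086 0" --pt "0 0.036 0 -0.084 0"

```text
time: 3.32
tool_pos: [0.4916, -0.0521, 0.1222]
ee_rot: [3.141, -0.0, -1.624]
wrist_force: [-5.8, -0.7, 0.0]
width: 0.0004
```

```bash
cat > look.py <<'E'
from bench import robot,optics
from h import *
import sys
tag=sys.argv[1]
for n in sys.argv[2:]:
    s=optics.snapshot(n); pickle.dump(s,open(f'{n}{tag}.pkl','wb'))
    im=s['image'][:,:,::-1]
    c = im[100:310,140:440] if n=='top' else im[90:340,180:440]
    cv2.imwrite(f'pics/{n}{tag}.png',cv2.resize(c,None,fx=2.6 if n=='top' else 2.4,fy=2.6 if n=='top' else 2.4,interpolation=cv2.INTER_CUBIC))
o=robot.get_obs(); print(o['time'],o['tool_pos'],o['wrist_force'])
E
python3 look.py a side
```

```text
3.375 [ 0.49143568 -0.05214128  0.12209703] [-2.20171002 -0.68800634 -0.15235686]
```

View pics/sidea.png

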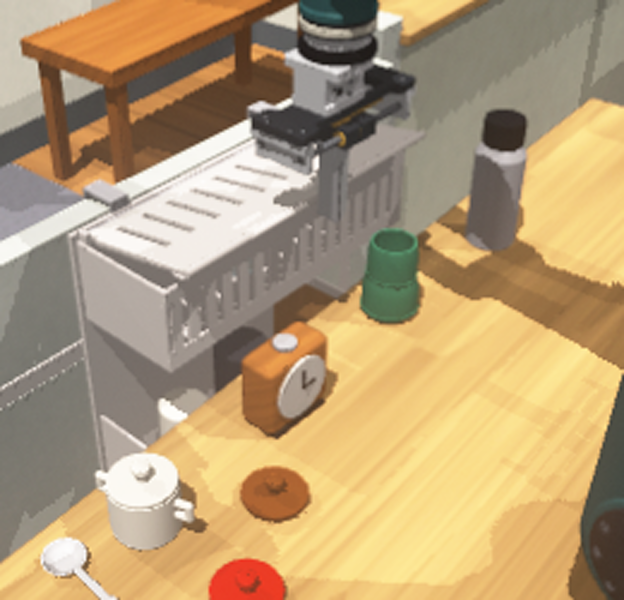

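>>> arm_command --pt "0 0.004 0 0.004 0" --pt "0 0.007 0 0.014 0" --pt "0 0.01 0 0.025 0" --pt "0 0.015 0 0.04 0" --pt "0 0.022 0 0.054 0" --pt "0 0.022 0 0.054 0"

```text
time: 4.12
tool_pos: [0.5114, -0.0532, 0.1776]
ee_rot: [3.137, -0.003, -1.625]
wrist_force: [-10.4, -1.8, 5.6]
width: 0.0007
```

```bash
python3 look.py b side
```

```text
4.175 [ 0.51112402 -0.05320113  0.17723394] [-11.57313758  -1.82040563   6.12502283]
```

View pics/sideb.png

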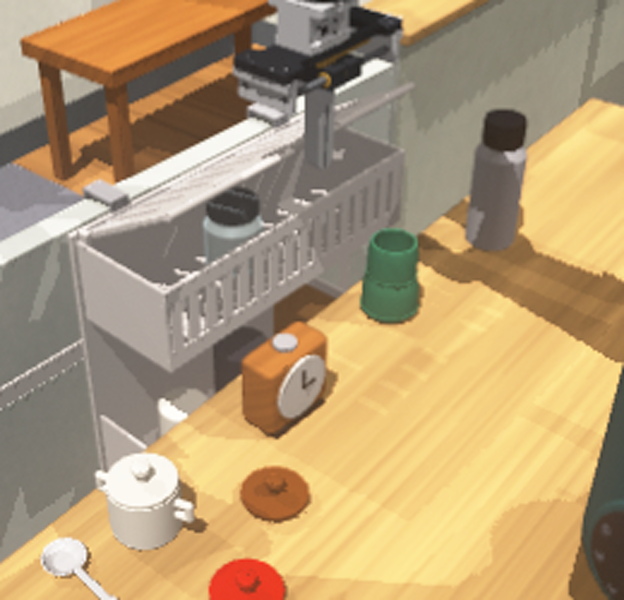

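>>> arm_command --pt "0 0.01 0 0.012 0" --pt "0 0.02 0 0.025 0" --pt "0 0.032 0 0.037 0" --pt "0 0.045 0 0.05 0" --pt "0 0.058 0 0.058 0" --pt "0 0.073 0 0.067 0" --pt "0 0.088 0 0.073 0" --pt "0 0.103 0 0.077 0" --pt "0 0.118 0 0.08 0" --pt "0 0.13 0 0.08 0"

```text
time: 5.42
tool_pos: [0.6443, -0.0522, 0.2563]
ee_rot: [-3.14, -0.0, -1.624]
wrist_force: [-0.9, 0.5, 1.3]
width: 0.0005
```

```bash
python3 look.py c side
```

```text
5.475 [ 0.64543399 -0.05204942  0.25542446] [ 0.57625535  0.64773102 -0.12485705]
```

View pics/sidec.png

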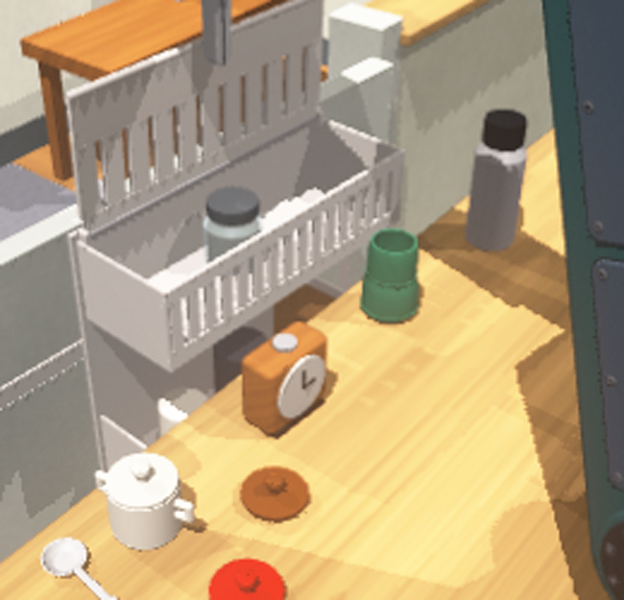

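>>> arm_command --pt "0 0.006 0 0 0" --pt "0 0.012 0 0 0" --pt "0 0.017 0 0 0" --pt "0 0.017 0 0 0"

```text
time: 5.98
tool_pos: [0.6568, -0.0521, 0.2555]
ee_rot: [3.132, -0.001, -1.624]
wrist_force: [-12.0, -2.1, 2.9]
width: 0.0003
```

>>> arm_command --pt "0 -0.02 0 0 0" --pt "0.3 -0.06 -0.01 0 0" --pt "0.85 -0.12 -0.03 0 0" --pt "0.85 -0.18 -0.05 0 0" --pt "0.85 -0.23 -0.05 0 0" --pt "0.85 -0.23 -0.05 0 0"

```text
time: 6.72
tool_pos: [0.4287, -0.1018, 0.2564]
ee_rot: [-3.139, -0.0, -1.625]
wrist_force: [0.0, 0.4, -0.4]
width: 0.047
```

```bash
python3 look.py d side top
```

```text
6.825 [ 0.43128854 -0.10195672  0.25616307] [-0.43885977 -0.76490309 -0.10172836]
```

View pics/sided.png

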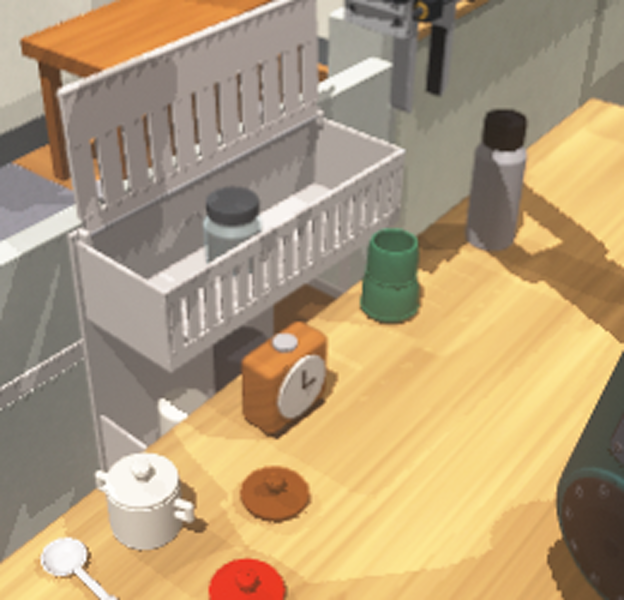

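View pics/topd.png

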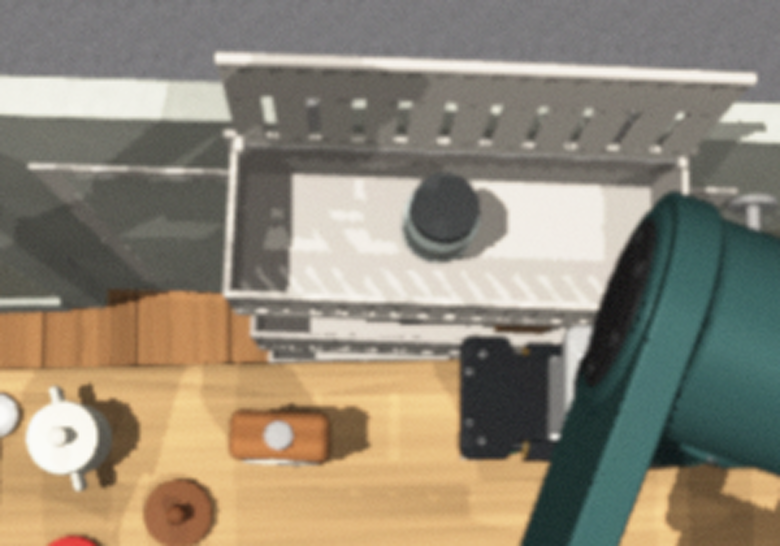

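```bash
cat > fit2.py <<'E'
from h import *
from scipy.optimize import least_squares
T=pickle.load(open('topd.pkl','rb')); S=pickle.load(open('sided.pkl','rb'))
t=lambda u,v:np.array((u/2.6+140-.4,v/2.6+100-.4)); q=lambda u,v:np.array((u/2.4+180-.4,v/2.4+90-.4))
top=[((-.069,.194,.095),t(226,297),(1,1)),((-.069,0,.095),t(446,305),(0,1)),((-.067,.192,.095),t(230,294),(1,1)),((.02,.190,.095),t(236,170),(1,0)),((.02,-.194,.095),t(689,180),(1,0))]
side=[((-.069,.194,.095),q(163,288),(1,1)),((-.069,-.194,.095),q(405,152),(1,1)),((-.069,.194,-.003),q(172,370),(1,.5))]
def res(p,which=(0,1)):
    r=[]
    for k,(s,L) in enumerate(((T,top),(S,side))):
        if k in which:
            for P,uv,w in L: r+=list((proj(s,rackpt(P,p))[0]-uv)*w)
    return np.array(r)
for w in ((0,),(1,),(0,1)):
    f=least_squares(lambda p:res(p,w),[.605,-.05,-.053]); print(w,f.x,np.round(res(f.x,w),1))
p=f.x
c=onz(T,[t(446,205)],.104); cs=onz(S,[q(236,203)],.104); print('jar cap',c,cs)
for a in (c,cs):
    d=a[0,:2]-p[:2]; print('rack frame',d@[np.cos(p[2]),np.sin(p[2])],d@[-np.sin(p[2]),np.cos(p[2])])
E
python3 fit2.py
```

```text
(0,) [ 0.60132389 -0.05296587 -0.05323619] [ 0.  -0.   0.  -0.3 -0.6  0.3  0.1  0.   0.5  0. ]
(1,) [ 0.6040825  -0.05305714 -0.06669821] [ 0.3  1.   0.6 -1.4 -0.8 -0.4]
(0, 1) [ 0.60183397 -0.05247535 -0.05970976] [-0.4 -0.8  0.  -0.5 -1.  -0.6 -0.1  0.   0.3  0.   1.4  1.6  0.8 -1.3
  0.2 -0.1]
jar cap [[ 0.62016591 -0.04162002  0.104     ]] [[ 0.61160337 -0.03544724  0.104     ]]
rack frame 0.017651487881554816 0.011929933151485538
rack frame 0.008735842349192167 0.01758074945091441
```

>>> arm_command --pt "1 0.011 0.002 0 0" --pt "1 0.011 0.002 -0.02 0" --pt "1 0.011 0.002 -0.05 0" --pt "1 0.011 0.002 -0.09 0" --pt "1 0.011 0.002 -0.13 0" --pt "1 0.011 0.002 -0.17 0" --pt "1 0.011 0.002 -0.2 0" --pt "1 0.011 0.002 -0.225 0" --pt "1 0.011 0.002 -0.242 0" --pt "1 0.011 0.002 -0.25 0"

```text
time: 8.07
tool_pos: [0.4423, -0.0994, 0.0037]
ee_rot: [3.139, 0.001, -1.623]
wrist_force: [-0.1, 0.1, -0.0]
width: 0.0938
```

```bash
python3 look.py e side top
```

```text
8.175 [ 0.44193187 -0.09948764  0.00428458] [-0.03902531 -0.43010251  0.34666113]
```

View pics/sidee.png

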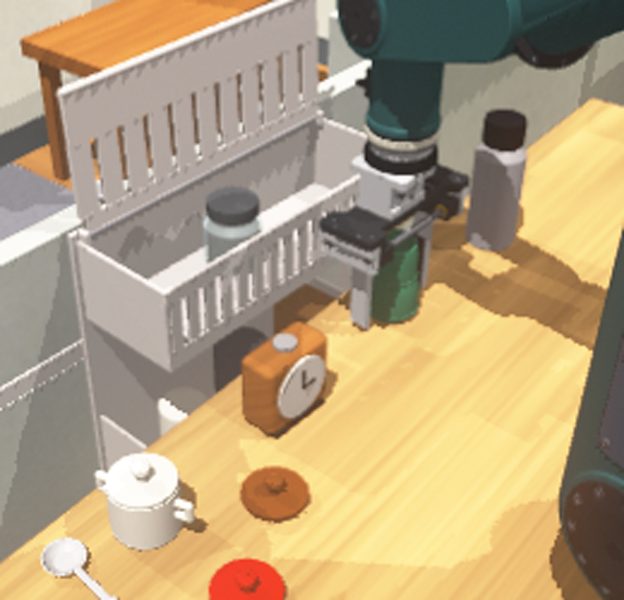

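View pics/tope.png

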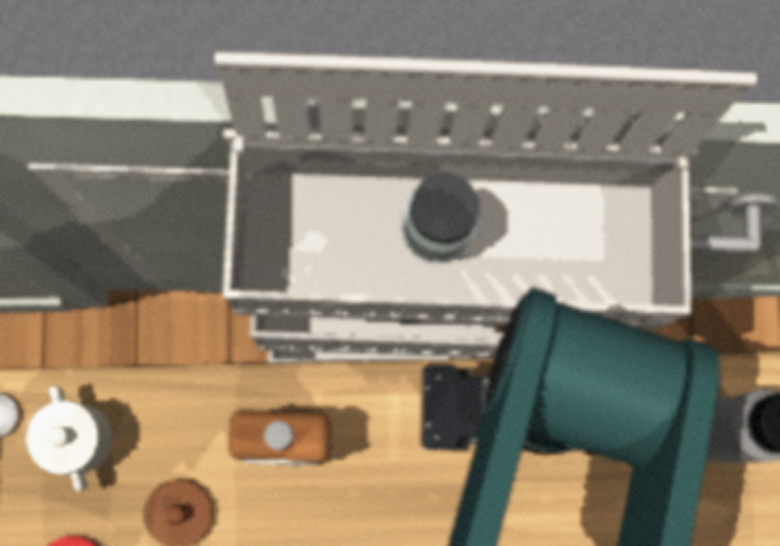

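>>> arm_command --pt "0.5 0 0 0.001 0" --pt "0.5 0 0 0.001 0" --pt "0.5 0 0 0.001 0" --pt "0.5 0 0 0.001 0" --pt "0.5 0 0 0.001 0" --pt "0.5 0 0 0.001 0" --pt "0.5 0 0 0.001 0"

```text
time: 9.05
tool_pos: [0.4422, -0.0995, 0.0072]
ee_rot: [-3.14, 0.001, -1.624]
wrist_force: [0.2, 3.6, 6.2]
width: 0.0645
```

>>> arm_command --pt "0.4 0 0 0.002 0" --pt "0.4 0 0 0.007 0" --pt "0.4 0 0 0.016 0" --pt "0.4 0 0 0.03 0" --pt "0.4 0 0 0.048 0" --pt "0.4 0 0 0.068 0" --pt "0.4 0 0 0.09 0" --pt "0.4 0 0 0.112 0" --pt "0.4 0 0 0.13 0" --pt "0.4 0 0 0.14 0"

```text
time: 10.3
tool_pos: [0.4421, -0.1002, 0.1482]
ee_rot: [-3.14, -0.001, -1.624]
wrist_force: [-0.2, -0.4, -2.7]
width: 0.0649
```

```bash
python3 look.py f side
```

```text
10.35 [ 0.44262246 -0.1003625   0.14900746] [ 0.10466803 -0.30168763 -0.30035725]
```

View pics/sidef.png

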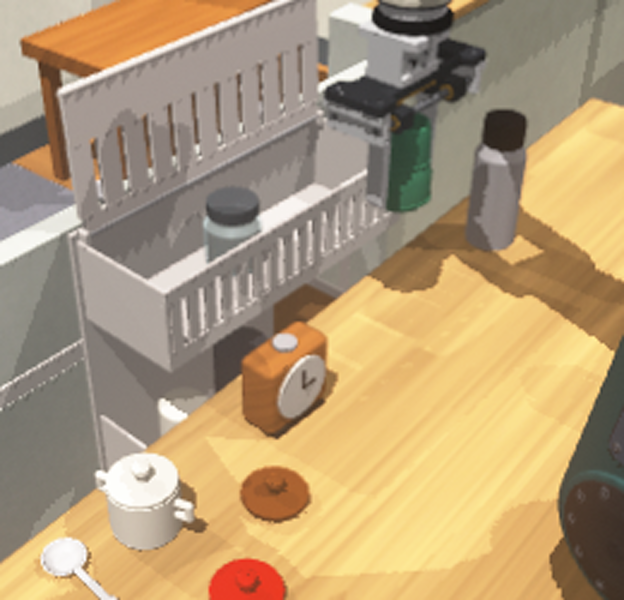

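>>> arm_command --pt "0.4 0.004 -0.002 0 0" --pt "0.4 0.014 -0.006 0 0" --pt "0.4 0.031 -0.012 0 0" --pt "0.4 0.053 -0.021 0 0" --pt "0.4 0.076 -0.03 0 0" --pt "0.4 0.099 -0.039 0 0" --pt "0.4 0.12 -0.047 0 0" --pt "0.4 0.136 -0.053 0 0" --pt "0.4 0.145 -0.056 0 0" --pt "0.4 0.149 -0.057 0 0"

```text
time: 11.6
tool_pos: [0.5908, -0.157, 0.1454]
ee_rot: [3.14, 0.0, -1.624]
wrist_force: [0.5, 0.2, -2.4]
width: 0.0647
```

```bash
python3 look.py g side top
```

```text
11.7 [ 0.59063029 -0.15692468  0.14596104] [-0.5385567  -0.06451583 -2.51755613]
```

View pics/sideg.png

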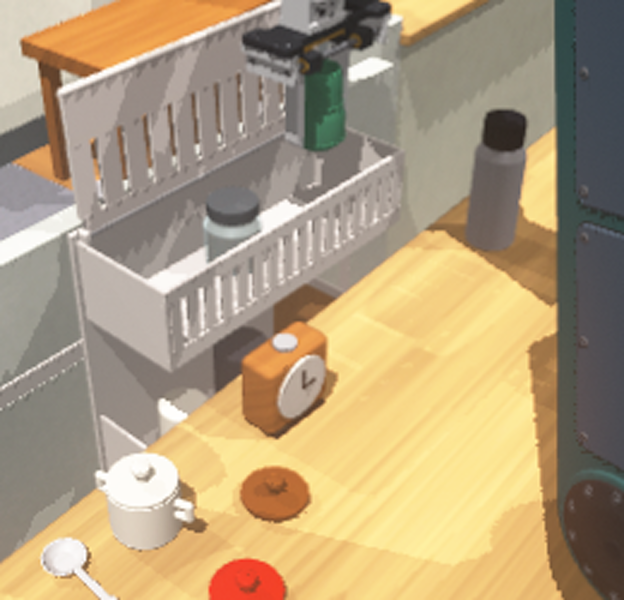

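View pics/topg.png

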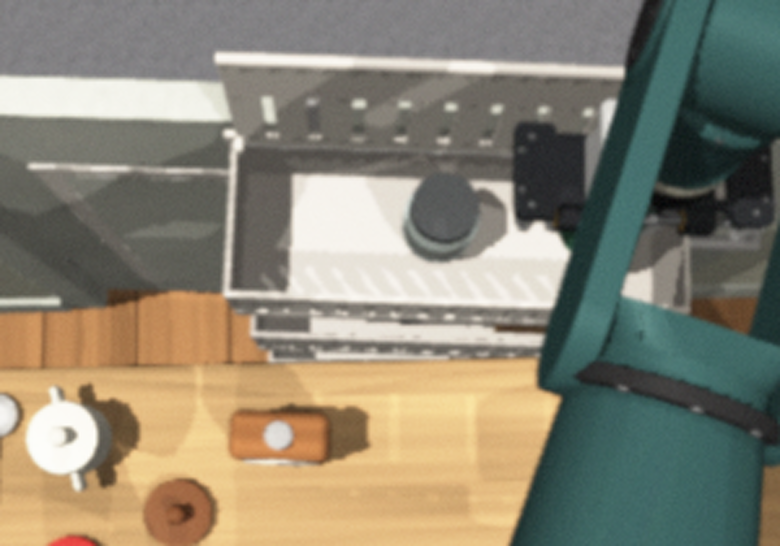

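>>> arm_command --pt "0.4 0 0 -0.004 0" --pt "0.4 0 0 -0.014 0" --pt "0.4 0 0 -0.03 0" --pt "0.4 0 0 -0.05 0" --pt "0.4 0 0 -0.07 0" --pt "0.4 0 0 -0.088 0" --pt "0.4 0 0 -0.101 0" --pt "0.4 0 0 -0.109 0" --pt "0.4 0 0 -0.113 0" --pt "0.4 0 0 -0.115 0"

```text
time: 12.95
tool_pos: [0.591, -0.1571, 0.0319]
ee_rot: [-3.141, -0.0, -1.624]
wrist_force: [-0.2, -0.1, -2.3]
width: 0.0644
```

>>> arm_command --pt "0.4 0 0 -0.001 0" --pt "0.4 0 0 -0.002 0" --pt "0.4 0 0 -0.003 0" --pt "0.4 0 0 -0.004 0" --pt "0.4 0 0 -0.005 0" --pt "0.4 0 0 -0.005 0"

```text
time: 13.7
tool_pos: [0.5907, -0.157, 0.0274]
ee_rot: [-3.141, -0.0, -1.624]
wrist_force: [-3.1, 0.8, 3.5]
width: 0.0644
```

>>> arm_command --pt "0.72 0 0 0 0" --pt "0.72 0 0 0 0" --pt "0.8 0 0 0 0" --pt "0.8 0 0 0 0" --pt "0.8 0 0 0 0"

```text
time: 14.32
tool_pos: [0.5907, -0.157, 0.0264]
ee_rot: [3.142, -0.0, -1.624]
wrist_force: [0.1, -0.9, -0.0]
width: 0.0755
```

```bash
python3 look.py h side
```

```text
14.375 [ 0.5906369  -0.15698327  0.0264363 ] [ 0.48054842 -0.38865808  0.15195485]
```

View pics/sideh.png

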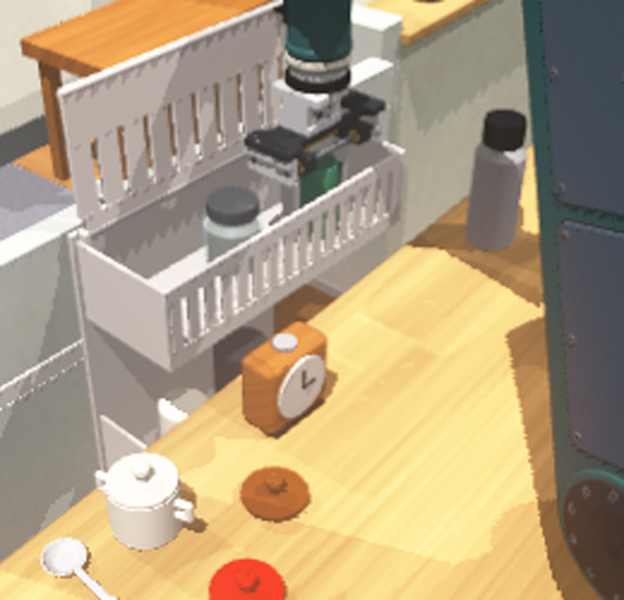

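>>> arm_command --pt "0.8 0 0 0.005 0" --pt "0.8 0 0 0.018 0" --pt "0.8 0 0 0.04 0" --pt "0.8 0 0 0.07 0" --pt "0.8 0 0 0.105 0" --pt "0.8 0 0 0.14 0" --pt "0.8 -0.01 0.01 0.165 0" --pt "0.8 -0.04 0.04 0.17 0" --pt "0.8 -0.075 0.08 0.17 0" --pt "0.8 -0.1 0.13 0.17 0"

```text
time: 15.62
tool_pos: [0.4898, -0.0264, 0.198]
ee_rot: [-3.139, -0.0, -1.626]
wrist_force: [1.0, 0.0, 0.1]
width: 0.0753
```

```bash
python3 look.py i side top
```

```text
15.725 [ 0.48891311 -0.02337514  0.19849608] [-0.15427133  0.29452366  0.24319145]
```

View pics/sidei.png

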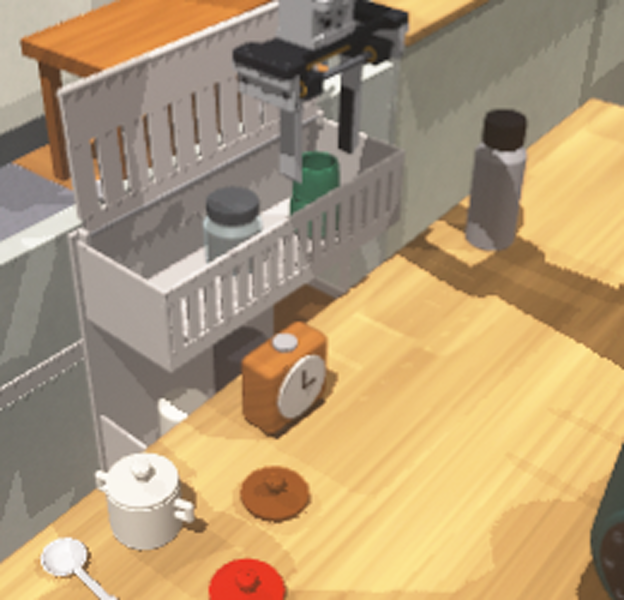

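>>> arm_command --pt "0.87 -0.006 0.025 -0.01 2" --pt "0.87 -0.016 0.065 -0.03 4" --pt "0.87 -0.026 0.11 -0.04 7" --pt "0.87 -0.036 0.16 -0.05 10" --pt "0.87 -0.046 0.21 -0.06 13" --pt "0.87 -0.053 0.26 -0.07 16" --pt "0.87 -0.056 0.295 -0.08 18.7" --pt "0.87 -0.057 0.319 -0.08 18.7" --pt "0.87 -0.057 0.319 -0.08 18.7"

```text
time: 16.85
tool_pos: [0.4342, 0.293, 0.117]
ee_rot: [-3.141, -0.0, -1.295]
wrist_force: [-0.2, -0.9, -0.8]
width: 0.0817
```

```bash
cat > look2.py <<'E'
from bench import robot,optics
from h import *
import sys
tag=sys.argv[1]; n=sys.argv[2]; x0,y0,x1,y1=[int(v) for v in sys.argv[3:7]]; k=float(sys.argv[7])
s=optics.snapshot(n); pickle.dump(s,open(f'{n}{tag}.pkl','wb'))
cv2.imwrite(f'pics/{n}{tag}.png',cv2.resize(s['image'][y0:y1,x0:x1,::-1],None,fx=k,fy=k,interpolation=cv2.INTER_CUBIC))
o=robot.get_obs(); print(o['time'],o['tool_pos'],o['ee_rot'],o['wrist_force'])
E
python3 look2.py j side 160 180 340 380 3; python3 look2.py j top 100 200 280 340 3.5
```

```text
16.9 [0.43436941 0.29201577 0.11707289] [-3.14070758e+00 -7.49072233e-04 -1.29638573e+00] [ 0.39789405  0.92357387 -0.52149664]
16.95 [0.43439116 0.29144926 0.1170543 ] [-3.14077326e+00 -7.83628540e-04 -1.29752776e+00] [-0.41239614 -0.74126472 -0.18599088]
```

View pics/sidej.png

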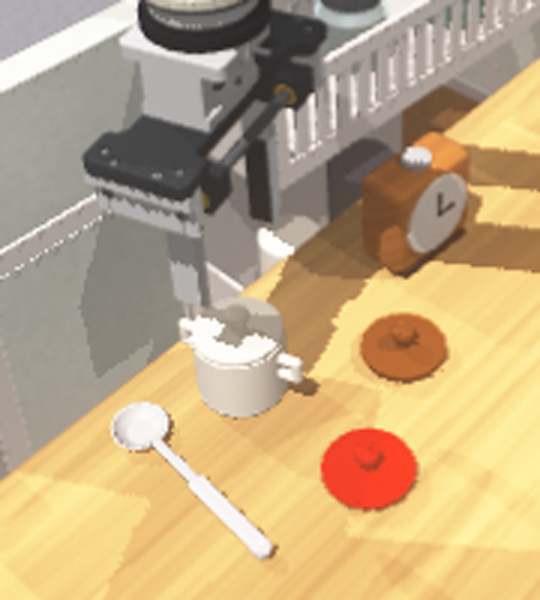

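View pics/topj.png

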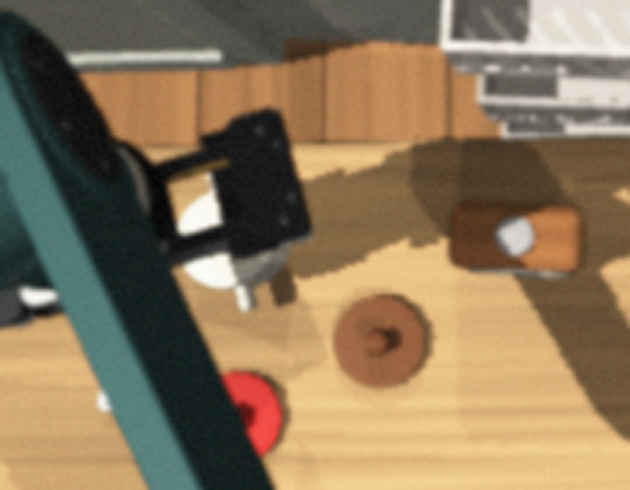

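>>> arm_command --pt "0.87 -0.002 0.004 -0.008 0" --pt "0.87 -0.002 0.004 -0.022 0" --pt "0.87 -0.002 0.004 -0.04 0" --pt "0.87 -0.002 0.004 -0.06 0" --pt "0.87 -0.002 0.004 -0.08 0" --pt "0.87 -0.002 0.004 -0.094 0" --pt "0.87 -0.002 0.004 -0.102 0" --pt "0.87 -0.002 0.004 -0.105 0"

```text
time: 17.95
tool_pos: [0.4315, 0.2959, 0.011]
ee_rot: [3.141, -0.0, -1.297]
wrist_force: [-0.3, -0.7, 0.1]
width: 0.082
```

```bash
python3 look2.py k side 160 180 340 380 3
```

```text
18.0 [0.43161735 0.29596535 0.01107881] [ 3.14127983e+00 -1.79307132e-04 -1.29728906e+00] [ 0.20407742  0.07254832 -0.37175368]
```

View pics/sidek.png

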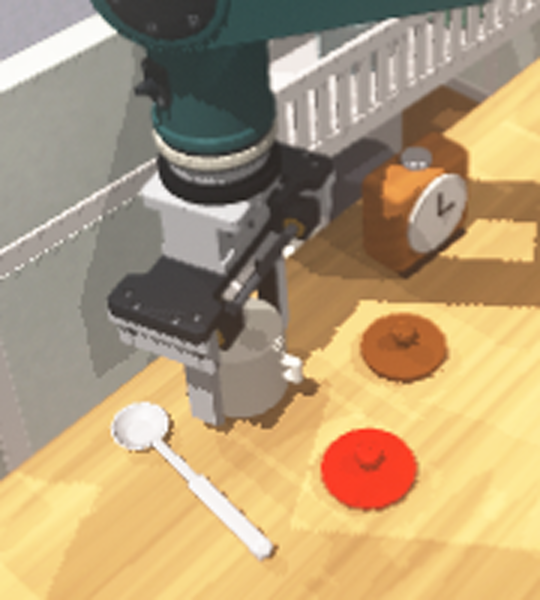

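Fingers straddle the pot (finger at crop 208,395, spoon clear). Close.

>>> arm_command --pt "0.6 0 0 0 0" --pt "0.5 0 0 0 0" --pt "0.4 0 0 0 0" --pt "0.4 0 0 0 0" --pt "0.4 0 0 0 0" --pt "0.4 0 0 0 0"

```text
time: 18.75
tool_pos: [0.4322, 0.2962, 0.0122]
ee_rot: [-3.14, 0.0, -1.297]
wrist_force: [-0.6, -1.3, 4.4]
width: 0.0622
```

>>> arm_command --pt "0.3 0 0 0.002 0" --pt "0.3 0 0 0.007 0" --pt "0.3 0 0 0.015 0" --pt "0.3 0 0 0.027 0" --pt "0.3 0 0 0.042 0" --pt "0.3 0 0 0.06 0" --pt "0.3 0 0 0.08 0" --pt "0.3 0 0 0.1 0" --pt "0.3 0 0 0.12 0" --pt "0.3 0 0 0.135 0"

```text
time: 20.0
tool_pos: [0.4321, 0.2963, 0.1488]
ee_rot: [-3.139, 0.0, -1.297]
wrist_force: [-0.4, 0.1, -2.7]
width: 0.0623
```

```bash
python3 look2.py l side 160 130 340 330 3;python3 look2.py l top 100 180 280 320 3.5
```

```text
20.05 [0.43306683 0.296767   0.15078186] [-3.13585780e+00  1.18426766e-03 -1.29732535e+00] [ 0.49089304  0.68681759 -0.69188264]
20.1 [0.43297077 0.29671993 0.14951512] [-3.13642232e+00  1.05754480e-03 -1.29730909e+00] [ 0.0802322   0.92828925 -3.14256101]
```

View pics/sidel.png

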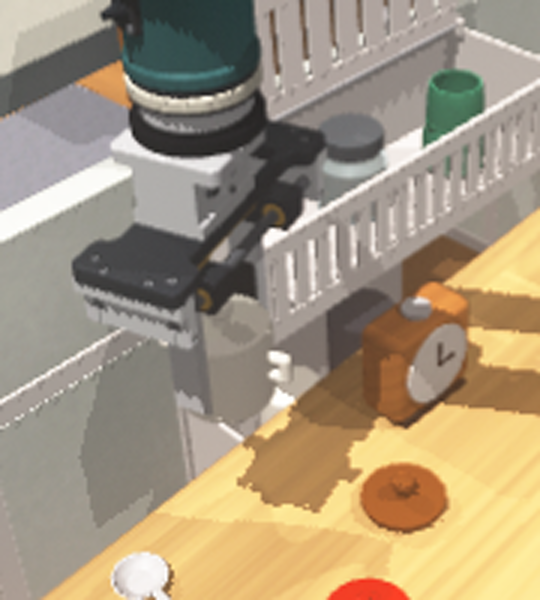

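View pics/topl.png

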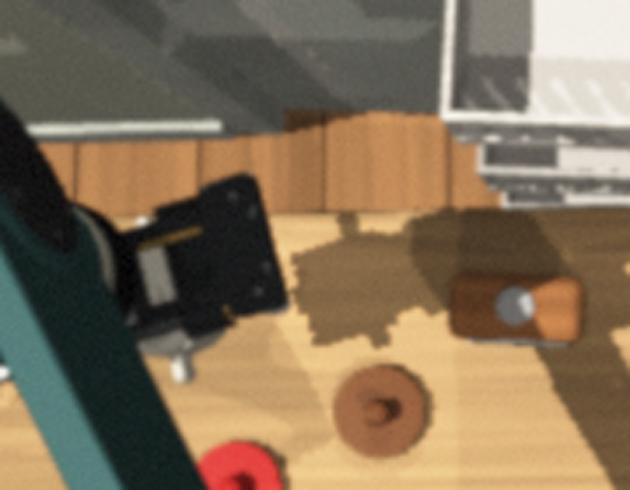

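>>> arm_command --pt "0.3 0.001 -0.003 0 -0.5" --pt "0.3 0.006 -0.01 0 -1.5" --pt "0.3 0.014 -0.022 0 -3" --pt "0.3 0.026 -0.038 0 -4.5" --pt "0.3 0.039 -0.056 0 -6.5" --pt "0.3 0.053 -0.075 0 -8.5" --pt "0.3 0.067 -0.094 0 -10.5" --pt "0.3 0.081 -0.113 0 -12.5" --pt "0.3 0.095 -0.132 0 -14.5" --pt "0.3 0.108 -0.149 0 -16"

```text
time: 21.35
tool_pos: [0.5406, 0.145, 0.1463]
ee_rot: [3.141, -0.0, -1.58]
wrist_force: [0.2, 0.1, -3.7]
width: 0.0624
```

>>> arm_command --pt "0.3 0.014 -0.018 0 -1" --pt "0.3 0.027 -0.036 0 -2" --pt "0.3 0.04 -0.052 0 -2.6" --pt "0.3 0.05 -0.066 0 -3" --pt "0.3 0.058 -0.075 0 -3" --pt "0.3 0.062 -0.08 0 -3" --pt "0.3 0.062 -0.08 0 -3"

```text
time: 22.22
tool_pos: [0.6017, 0.067, 0.1464]
ee_rot: [3.141, 0.0, -1.629]
wrist_force: [-0.5, 0.3, -2.6]
width: 0.0621
```

```bash
python3 look2.py m side 180 60 380 260 3;python3 look2.py m top 190 120 420 280 3.2
```

```text
22.275 [0.60149243 0.06735745 0.14644185] [ 3.14115053e+00  2.63196532e-04 -1.62855971e+00] [-0.04849613 -0.61587721 -2.33376893]
22.325 [0.60142453 0.06749641 0.14651052] [ 3.14127977e+00  2.38569712e-04 -1.62830685e+00] [-0.63579499 -0.07020377 -3.50484598]
```

View pics/sidem.png

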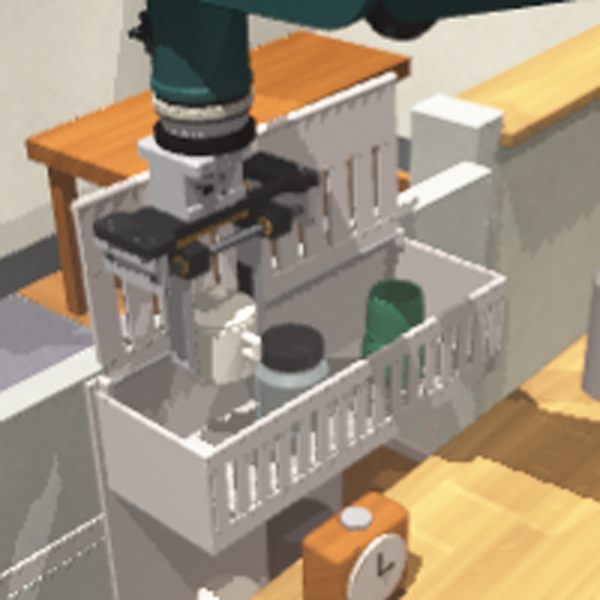

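View pics/topm.png

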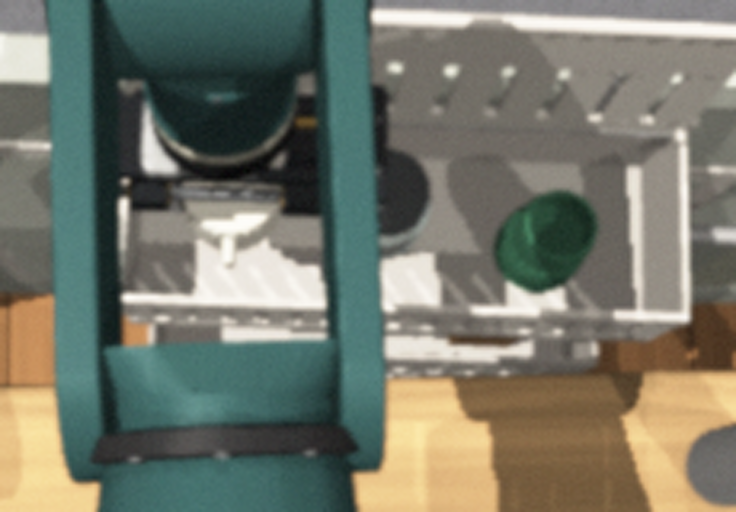

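>>> arm_command --pt "0.3 0 0 -0.004 0" --pt "0.3 0 0 -0.014 0" --pt "0.3 0 0 -0.028 0" --pt "0.3 0 0 -0.046 0" --pt "0.3 0 0 -0.064 0" --pt "0.3 0 0 -0.082 0" --pt "0.3 0 0 -0.096 0" --pt "0.3 0 0 -0.104 0" --pt "0.3 0 0 -0.108 0" --pt "0.3 0 0 -0.11 0"

```text
time: 23.58
tool_pos: [0.602, 0.067, 0.0368]
ee_rot: [-3.141, -0.0, -1.629]
wrist_force: [-0.6, 0.5, -2.8]
width: 0.0622
```

>>> arm_command --pt "0.3 0 0 -0.001 0" --pt "0.3 0 0 -0.002 0" --pt "0.3 0 0 -0.003 0" --pt "0.3 0 0 -0.004 0" --pt "0.3 0 0 -0.005 0" --pt "0.3 0 0 -0.005 0"

```text
time: 24.32
tool_pos: [0.6017, 0.0671, 0.0322]
ee_rot: [-3.141, -0.0, -1.629]
wrist_force: [-1.8, 0.1, 1.4]
width: 0.0621
```

>>> arm_command --pt "0.72 0 0 -0.001 0" --pt "0.72 0 0 -0.001 0" --pt "0.78 0 0 -0.001 0" --pt "0.8 0 0 -0.001 0" --pt "0.8 0 0 -0.001 0"

```text
time: 24.95
tool_pos: [0.6017, 0.067, 0.0305]
ee_rot: [-3.142, -0.0, -1.629]
wrist_force: [0.9, -0.3, -0.2]
width: 0.0751
```

>>> arm_command --pt "0.8 0 0 0.005 0" --pt "0.8 0 0 0.018 0" --pt "0.8 0 0 0.04 0" --pt "0.8 0 0 0.07 0" --pt "0.8 0 0 0.105 0" --pt "0.8 0 0 0.14 0" --pt "0.8 -0.01 0 0.165 0" --pt "0.5 -0.05 0 0.17 0" --pt "0 -0.1 0 0.18 0" --pt "0 -0.14 0 0.2 0"

```text
time: 26.2
tool_pos: [0.4596, 0.067, 0.2313]
ee_rot: [3.141, -0.0, -1.629]
wrist_force: [-0.1, -0.3, 0.2]
width: 0.0486
```

```bash
python3 look2.py n side 180 60 380 260 3;python3 look2.py n top 190 120 420 280 3.2
```

```text
26.25 [0.4575166  0.06739326 0.23588205] [-3.13762293e+00  3.85686591e-04 -1.62805581e+00] [-2.18395866  0.65361644  0.69081797]
26.3 [0.46040531 0.06730876 0.23532869] [-3.13395975e+00  6.35393261e-04 -1.62833558e+00] [ 0.0177583  -0.29826079  0.88506306]
```

View pics/siden.png

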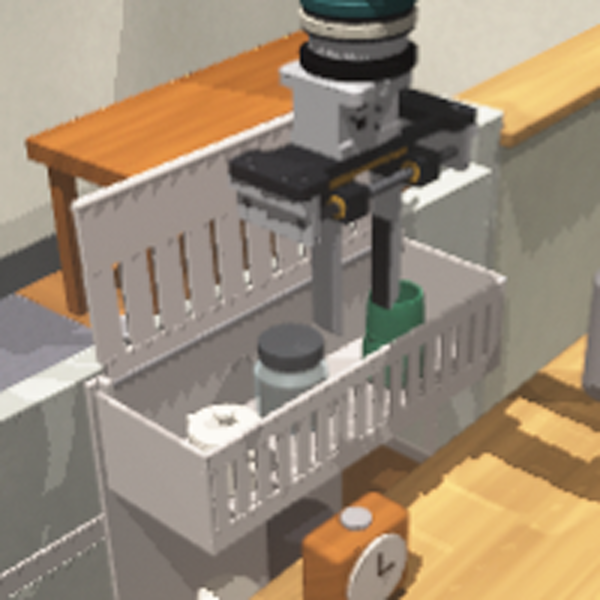

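View pics/topn.png

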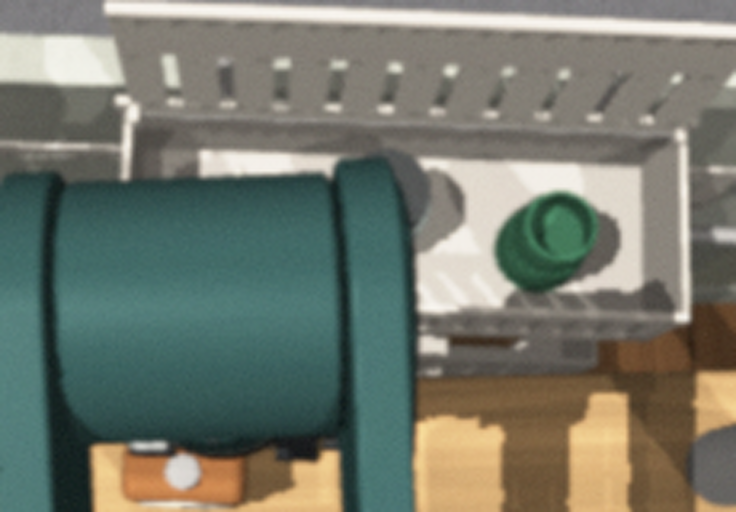

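>>> arm_command --pt "0 0.01 -0.02 0.02 0" --pt "0 0.03 -0.06 0.05 0" --pt "0 0.06 -0.1 0.085 0" --pt "0 0.1 -0.117 0.085 0" --pt "0 0.145 -0.117 0.085 0" --pt "0 0.19 -0.117 0.085 0" --pt "0 0.22 -0.117 0.085 0" --pt "0 0.238 -0.117 0.085 0" --pt "0 0.238 -0.117 0.085 0"

```text
time: 27.42
tool_pos: [0.7009, -0.0501, 0.3136]
ee_rot: [3.14, 0.0, -1.629]
wrist_force: [0.3, 0.0, -1.0]
width: 0.0005
```

```bash
python3 look2.py o side 180 20 380 220 3
```

```text
27.475 [ 0.70012149 -0.05012391  0.31445583] [ 3.14024397e+00 -3.49223022e-05 -1.62892713e+00] [-0.5473836   0.51808071 -0.51784188]
```

View pics/sideo.png

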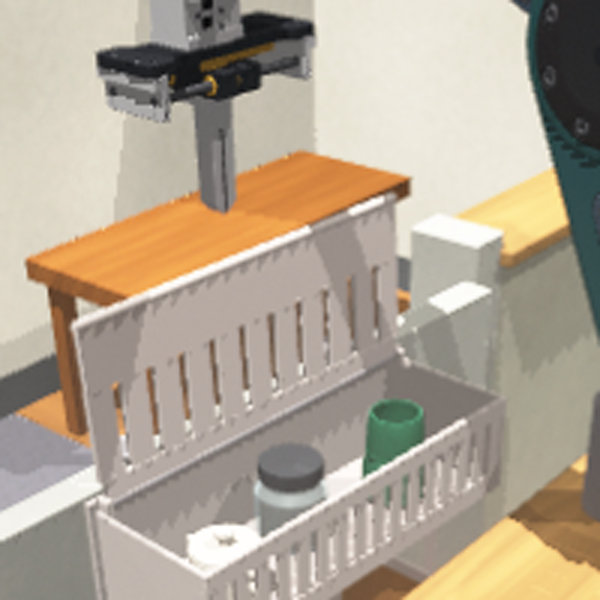

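>>> arm_command --pt "0 0 0 -0.02 0" --pt "0 0 0 -0.045 0" --pt "0 0 0 -0.056 0" --pt "0 -0.012 0 -0.056 0" --pt "0 -0.024 0 -0.056 0" --pt "0 -0.036 0 -0.056 0" --pt "0 -0.05 0 -0.058 0" --pt "0 -0.063 0 -0.062 0" --pt "0 -0.076 0 -0.067 0" --pt "0 -0.088 0 -0.072 0"

```text
time: 28.72
tool_pos: [0.6115, -0.0497, 0.2452]
ee_rot: [-3.138, 0.0, -1.629]
wrist_force: [0.7, 1.2, 0.4]
width: 0.0003
```

```bash
python3 look2.py p side 180 20 380 220 3
```

```text
28.775 [ 0.61001058 -0.04973959  0.24466808] [-3.14051252e+00 -6.41778352e-05 -1.62887377e+00] [ 0.46942584 -0.03013364 -0.11128454]
```

View pics/sidep.png

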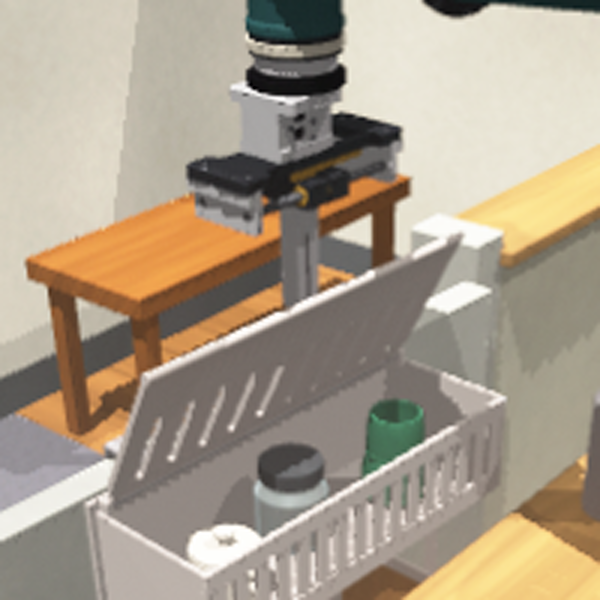

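>>> arm_command --pt "0 -0.012 0 -0.007 0" --pt "0 -0.023 0 -0.014 0" --pt "0 -0.034 0 -0.023 0" --pt "0 -0.044 0 -0.034 0" --pt "0 -0.052 0 -0.045 0" --pt "0 -0.059 0 -0.057 0" --pt "0 -0.065 0 -0.069 0" --pt "0 -0.07 0 -0.081 0" --pt "0 -0.074 0 -0.092 0" --pt "0 -0.076 0 -0.102 0"

```text
time: 30.02
tool_pos: [0.5354, -0.05, 0.1407]
ee_rot: [3.141, -0.0, -1.629]
wrist_force: [0.4, 1.1, 0.6]
width: 0.0003
```

```bash
python3 look2.py q side 180 60 380 260 3
```

```text
30.075 [ 0.53438566 -0.04983238  0.13906404] [ 3.13820785e+00  1.99965096e-04 -1.62893015e+00] [-0.70425674 -0.81292022 -0.61920565]
```

View pics/sideq.png

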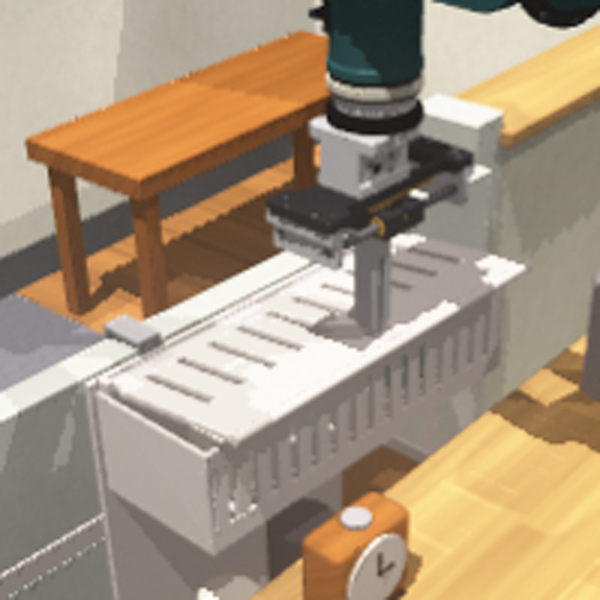

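>>> arm_command --pt "0 0 0 -0.004 0" --pt "0 0 0 -0.008 0" --pt "0 0 0 -0.012 0" --pt "0 0 0 -0.016 0" --pt "0 0 0 -0.018 0" --pt "0 0 0 -0.018 0"

```text
time: 30.82
tool_pos: [0.5358, -0.05, 0.1235]
ee_rot: [-3.141, -0.0, -1.629]
wrist_force: [0.1, 0.0, -0.6]
width: 0.0006
```

>>> arm_command --pt "0 0 0 -0.002 0" --pt "0 0 0 -0.004 0" --pt "0 0 0 -0.005 0" --pt "0 0 0 -0.005 0" --pt "0 0 0 -0.005 0"

```text
time: 31.45
tool_pos: [0.536, -0.05, 0.1231]
ee_rot: [-3.139, -0.001, -1.629]
wrist_force: [-6.8, 0.7, 14.7]
width: 0.0004
```

Hard stop at z 0.123 with 15 N: the flap is shut. Retreat upwards and check.

>>> arm_command --pt "0 0 0 0.006 0" --pt "0 0 0 0.03 0" --pt "0 -0.02 0 0.07 0" --pt "0 -0.06 0 0.11 0" --pt "0 -0.11 -0.03 0.14 0" --pt "0 -0.16 -0.08 0.16 0" --pt "0 -0.2 -0.14 0.17 0" --pt "0 -0.22 -0.2 0.17 0" --pt "0 -0.23 -0.25 0.17 0" --pt "0 -0.23 -0.25 0.17 0"

```text
time: 32.7
tool_pos: [0.3041, -0.3027, 0.2876]
ee_rot: [3.14, 0.001, -1.635]
wrist_force: [-0.5, -0.2, -0.6]
width: 0.0002
```

```bash
python3 look2.py r side 180 100 380 260 3.5;python3 look2.py r top 190 120 420 280 3.2; python3 - <<'E'
from h import *
import ov
T=pickle.load(open('topr.pkl','rb')); S=pickle.load(open('sider.pkl','rb'))
ov.overlay(S,(.602,-.0525,-.057),0,'pics/ovr_s.png',(180,100,380,260),3.5)
ov.overlay(T,(.602,-.0525,-.057),0,'pics/ovr_t.png',(190,120,420,280),3.2)
E
```

```text
32.75 [ 0.30452027 -0.30236738  0.28755158] [ 3.14013282e+00  5.91578213e-04 -1.63343398e+00] [-0.75427909  0.05362354  0.38051946]
32.8 [ 0.3052485  -0.3006595   0.28778351] [ 3.14071438e+00  1.46563512e-03 -1.63140693e+00] [-0.02972618 -0.57164459  0.04745167]
```

View pics/sider.png

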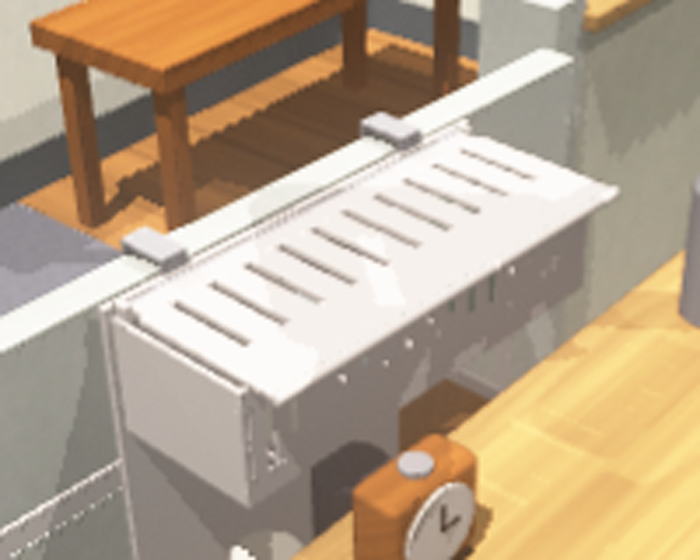

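View pics/ovr_s.png

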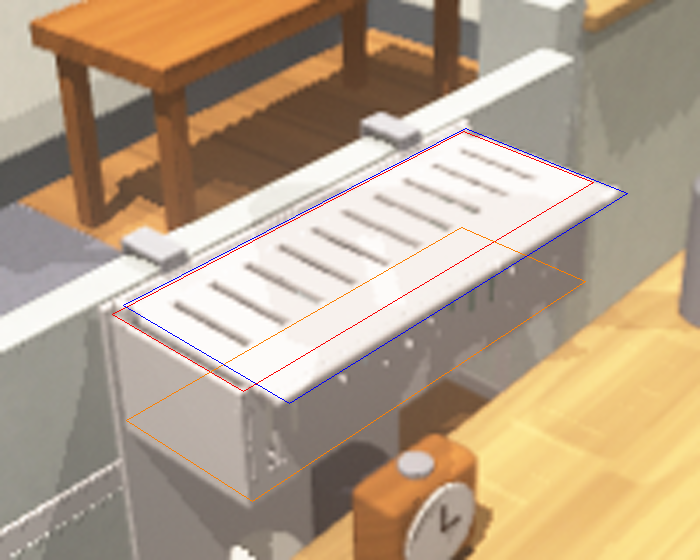

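View pics/ovr_t.png

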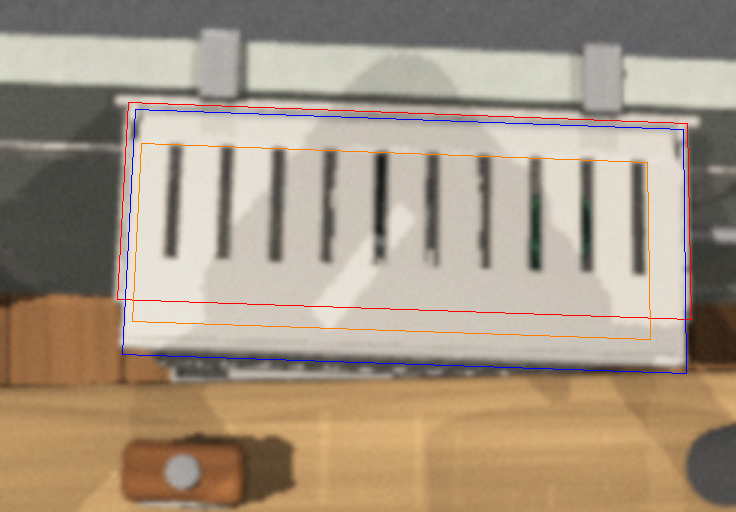

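```bash
python3 look2.py z side 0 0 560 420 1.4
```

```text
32.85 [ 0.30575064 -0.29967462  0.28808711] [ 3.14125216e+00  1.33051430e-03 -1.62940431e+00] [ 0.02882217  0.50054212 -0.08956385]
```

View pics/sidez.png

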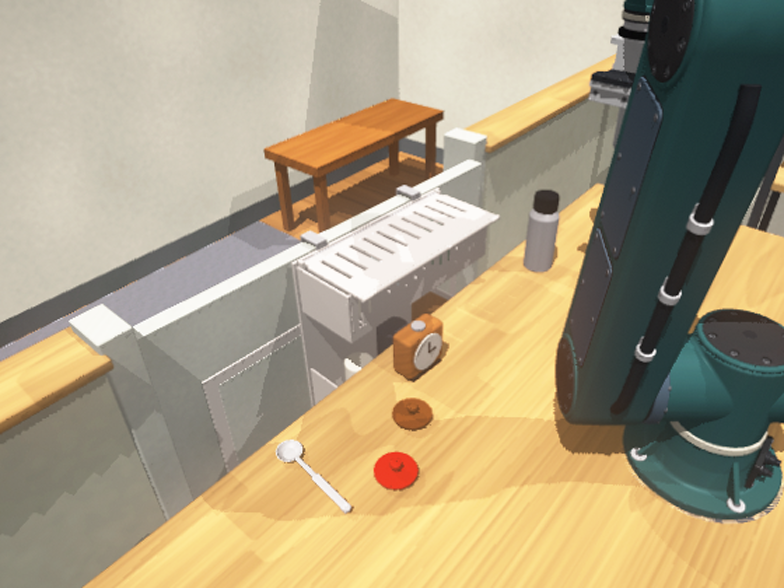

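The picture shows the flap level (lip from 360,300 to 498,215). The flask (540,230), clock (418,345) and spoon (290,450) are where they started, and the arm is clear of everything. Handing in.

```bash
python3 -c "
from bench import robot
print(robot.close_job())"
```

```text
the job is handed in; nothing more can be done
None
```

The job is done and handed in at about 33 s of the 72 s allowed; the hand-in reports no verdict. I pushed the flap up by its lip to its stop. Then I lifted the cup stack and the lidded pot over the front wall and lowered each slowly until the wrist felt the floor. The cups stand to the right of the jar, the pot to its left. I pulled the flap over from behind and pressed it down.

**Last checks**
- **Flap:** pressed down it met a hard stop at tool height 0.123 m with about 15 N, which is where I had worked out the level position to be. In both cameras the flap edges match a level flap to within about 3 mm.
- **Pot and cups:** the last open view, just before I pulled the flap over, showed both upright, with the lid on and the cups stacked. With the flap shut, only the green of the cups shows, through its slots and the front wall. I could not see the pot or lid again.
- **Bystanders:** the flask, clock and spoon look unmoved in the final picture. The jar looked unmoved and upright in the last view before closing.

**Disagreements:**
- The two cameras disagreed by up to 5 mm on pot and cup positions. I used the average.
- The jar's position differed by up to 9 mm between the cameras.
- The gripper read 62 mm on the 64 mm pot. The pot was held firmly and the lid stayed on.

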